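Close the sliding book stop up to the row

ROBOT

A 6-joint arm with a two-finger parallel gripper is mounted at the origin on the work surface. World frame = base frame: x ahead of the robot, y to its left, z up, the work surface at z = 0. Lengths are in m, angles in rad, forces in N, time in s.
With the tool pointing down it reaches from about 0.35 to 0.875 m from the base axis. Payload 15.5 kg.
Tool frame: the origin (TCP) lies between the finger pads, 19 mm behind the fingertips; this is the grasp point; z points along the fingers, y is the line along which they close (so a half turn about z gives the same grasp; the last joint's range is limited). The gripper opens to 85 mm and grips with 20 to 120 N. Pads are 22 mm wide; open, the fingers measure 114 mm over their backs; the gripper's body (76 mm by 85 mm) begins 54 mm behind the grasp point. The pads swing forward as they close: fully open they stand 13 mm farther back than shut.
Start: joints at [1.081, 0.494, 1.345, -0, 1.302, -0.096], TCP at [0.24, 0.577, 0.25] pointing down, gripper open.
Joint ranges: [-2.91, 2.91], [-0.82, 2.16], [0.22, 2.67], [-1.22, 4.37], [0.12, 2.79], [-3.08, 3.08]. Speed limits (rad/s): [1.89, 1.89, 2.57, 3.01, 3.01, 3.01].

INTERFACE

Orientations are given as [roll, pitch, yaw] about the fixed x, y, z axes, in that order (R = Rz(yaw) Ry(pitch) Rx(roll)).
In Python, from rig import ctrl gives the robot as it stands.
- The arm moves only by the tool apply_moves, never from a script. Its argument "increments" is a list of rows, each a list of 7 numbers: the shift along the tool's x, y, z in m, then the turn, a rotation vector about the tool's x, y, z in degrees, then the opening, from -1 (shut) to 1 (fully open), so that 0 is half open. A call has 1 to 12 rows; each row shifts and turns the commanded pose from where the row before left it, along the tool's axes as they then stand; what a row does not reach is not made up. A row lasts 1/10 s, in which the tool goes at most 50 mm and 8.59 degrees, less where a joint would pass 70% of its speed; a pose out of reach is approached as far as the arm can. A call is refused whole if a number of a shift passes 0.05 or a number of a turn 8.59, either way. A call with a gripper value outside its range is refused whole. The fingers move at their own pace and stop on an object; "grip_force" is the grip in N (left out, the last holds). Time passes only in rows, so rows that do not move let the fingers close. It gives the time, the measured TCP pose, the force, the opening and the grip force at its end, in the units of the state.
- ctrl.get_state(): the state, without advancing time (a new reading comes with each control period).
- ctrl.grab_frame(name): name is "side" or "top" or "wrist"; returns the picture (420x560x3 uint8, red, green, blue); there is no depth.
- ctrl.calibration(name): a dict with "camera_matrix" (3x3 intrinsics, pixels), "R" (3x3) and "t" (3): a world point X has camera coordinates R X + t; the wrist camera has in their place "mount" (4x4, takes a point from camera to tool coordinates, whose origin is the TCP and whose axes are the flange's). Camera axes: x right, y down, z forward; pixel columns grow to the right and rows downward; lengths in m; the calibration is good to about 2 mm. A picture is of the moment at which its call begins: read the wrist's pose just before it. calibration takes no time and is no camera call.
- ctrl.finish_job(): hands the job in; it is judged then, once.
The state is a dict: "clock": time; "joint_positions": joint angles; "dq": joint speeds; "joint_efforts": joint torques, N m; "eef_pos": TCP position; "tcp_rot": TCP orientation; "force": force on the tool from outside, world axes, zero at the start; "moment": the same for the moment, N m; "opening": finger opening in m; "gripper_force": force on a finger pad.
Only numpy, scipy, OpenCV 4.12 (cv2) and the standard library are available. Lean on these libraries where they do the work, as an engineer would, in place of code of your own. Each camera call takes 0.05 s, during which the arm holds its last target. There are 200 camera calls.

TASK

On the book rack, squeeze the sliding stop's release lever against its fixed grip and, keeping it squeezed, slide the stop up to the row of books until you feel its felt pad touch them, gently. Then let go so that the catch drops fully into a notch, as close to the books as the notches allow: less than about one notch of gap, locked. Do not force the catch against the notches, do not shove the books, and leave the other things on the desk where they are.

Things in the scene. Friction and masses are not known exactly. Their poses are not given: they have to be found in the camera images.
- rail: The book rack, fixed to the desk: dark steel base plate 100 (x) x 400 (y) x 8 mm with a notched upright steel strip along its far (+x) side. Origin: underside of the plate, on its centre line, level in y with the catch's place at the start (plate from y = -60 to +340 mm). Its +y axis runs along the rack towards the books, z is up.
- strip_mid (a point): Fixed point of the rack (x = 36, y = 55, z = 56 mm in the rail's frame) at the strip: top z = 56, inner face x = 36, outer 50 mm. Teeth 6 mm, notches 6 mm, pitch 12 mm, open upward and to -x; the first, parking notch is 16 mm wide. The strip is clamped anywhere within 5 mm either way along y, not reported: find the notches by feel. Keep fingertips above z = 58 mm.
- stop: The sliding stop, steel, about 0.6 kg; slides only along the rail's y, 122 mm, friction about 2.5 N. Its y in the rail's frame (axes parallel) is the place of the catch's tongue: 0 at the start, in the parking notch. It carries the fixed grip, the release lever, the felt pad and, behind the pad, an upright end plate (x = -66 to 28, y = 54 to 60 mm, top z = 115 mm).
- fixed_grip (a point): On the stop: x = -19, y = 0, z = 80 mm, the outer face of the fixed grip, an upright black plate on the -x side, 58 mm wide (y), top z = 95 mm. Two ears, 5 mm thick, stick out 20 mm to -x at its sides from z = 58 to 95 mm; the 46 mm pocket between them (y = -23 to 23) takes one finger, which can push the stop either way by an ear without squeezing.
- catch (a joint): Angle of the release lever (rad). 0: locked, its 4 mm wide steel tongue fully in a notch (6 mm: 1 mm of play). 0.24: fully squeezed; above 0.17 the tongue clears the teeth. About 0.13 to 0.16: let go, but the tongue rests on a tooth: not locked; its spring drops it in when the stop is moved on to a notch. It takes 5 to 8 N at grip height; a grip of 20 to 40 N holds it.
- lever (a point): On the stop: foot of the lever, its hinge (axis along y), x = 16, y = 0, z = 22 mm. The lever is an upright black paddle 36 mm wide (y), 6 mm thick, 73 mm long, top at z = 94 mm. Locked, it leans out to +x (top outer edge x = 37 mm); squeezed it stands upright, outer face x = 19 mm. Its tongue sticks out to +x at z = 41 to 54 mm.
- grip (a point): On the stop: x = 0, y = 0, z = 80 mm, midway between fixed grip and squeezed lever, which then measure 38 mm over all in x. A good place for the TCP, fingers down and closing along the rail's x.
- pad_face (a point): Centre of the felt pad's front on the stop: x = 0, y = 70 mm, z = 65 mm in the stop's frame. The pad is 76 x 70 mm and sprung: it yields up to 5 mm, at 2 N to begin with and 2.5 N more per mm; then it is hard.
- row: Row of five small upright books, 100 mm thick together, 100 to 108 mm high, 140 mm deep, backed by a heavy steel block; immovable. Stands on the rack's plate. Origin: foot of the face that looks at the stop's pad, on the rack's centre line (z 8 mm above the desk); +y points into the row, axes parallel to the rail's. The face lies at y = 125 to 185 mm in the rail's frame.
- mug: White mug, 90 mm high, 76 mm across, beyond the rack; origin under its centre. To be left alone.
- phone: Black phone, 150 x 72 x 9 mm, lying beyond the rack; origin under its centre. To be left alone.
- mouse: Grey computer mouse, 105 x 60 x 34 mm; origin under its centre. To be left alone.
- stapler: Stapler, 120 x 34 x 48 mm, beyond the rack; origin under its centre. To be left alone.
- tin: Small amber glass jar, 70 mm high, 60 mm across, beyond the rack; origin under its centre. To be left alone.
- screwdriver: Screwdriver, 160 mm long, lying on the robot's side of the rack; origin under its centre. To be left alone.

How it is judged:
On the way, in this order (a step that is already met when the one before it is completed fails the run):
1. the release lever is squeezed clear of the notches (value of joint catch above 0.17 rad), for 0.2 s.
2. with the catch held clear, the stop's pad touches the books (contact force between stop and row above 0.5 N and value of joint catch above 0.1 rad), for 0.05 s.
At the end, for the whole second after the job is handed in: The catch is in a notch (lever below 0.06 rad), the pad's front is no more than 14.5 mm short of the books' face and not pressed in more than 5 mm, and the stop is at rest (value of joint catch below 0.06 rad and y of pad_face in the frame of row between -0.0145 and 0.005 m and linear speed of stop below 0.01 m/s); the robot touches nothing.
It fails at once if the catch is forced against the notches (over 35 N between stop and rack) (contact force between stop and rail above 35 N).
It fails at once if the books are shoved (over 20 N from the stop) (contact force between stop and row above 20 N).
It fails at once if one of the other loose things on the desk is moved over 20 mm (distance of any of mug, phone, mouse, stapler, tin, screwdriver from where it was at the start of the episode above 0.02 m).
It also fails if it takes over 48 s, if anything falls off the work surface, if the arm or the gripper's body presses on something with over 40 N, if the wrist force passes 120 N, or if a joint passes its speed limit or range.

## Working session

There is one attempt and no reset: what is moved stays moved. The work goes in short steps, Python scripts to look and compute and a tool call to move; the robot and the scene stay as the last step left them, time stands still between calls to the robot, and variables do not carry over. Pictures are saved under pics/ and viewed, at most 10 in all, crops included, and the job is handed in when it is done.

Besides the shell and the picture viewer there is one more tool, called after "Request:" as a command line: name --pt "numbers of a row" for each row, then --argument value for the rest. apply_moves: Moves the arm, as the interface text tells. Its arguments: {"type":"object","properties":{"increments":{"type":"array","items":{"type":"array","items":{"type":"number"}}},"grip_force":{"type":"number"}},"required":["increments"]}

```bash
mkdir -p pics
python3 - <<'E'
from rig import ctrl
import cv2,numpy as np
s=ctrl.get_state();print(s)
for n in("top","side"):
    im=ctrl.grab_frame(n);cv2.imwrite(f"pics/{n}0.png",cv2.resize(im[:,:,::-1],(800,600),interpolation=cv2.INTER_CUBIC))
    c=ctrl.calibration(n);print(n,np.array(c["camera_matrix"]).tolist(),np.round(c["R"],4).tolist(),np.round(c["t"],4).tolist())
print(ctrl.calibration("wrist"))
E
```

```text
{'clock': 0.0, 'joint_positions': array([ 1.08047095e+00,  4.94170728e-01,  1.34613153e+00, -6.59364057e-07,
        1.30251704e+00, -9.55247423e-02]), 'dq': array([-0.000114  ,  0.00083853, -0.00103185, -0.00030936, -0.00098062,
        0.00031105]), 'joint_efforts': array([ 1.37858995e-03, -8.82138276e+01, -3.83875608e+01, -1.36922890e-04,
        1.00666919e-02, -1.06752937e-04]), 'eef_pos': array([0.24023951, 0.57661233, 0.24940786]), 'tcp_rot': array([-3.14037154e+00, -1.16364362e-04,  2.74679213e+00]), 'force': array([ 0.04779299, -0.6819568 ,  0.70700432]), 'moment': array([-0.01274208, -0.05696304, -0.02673937]), 'gripper_force': 0.0, 'opening': 0.0855748439439844}
top [[503.32574096896053, 0.0, 278.789723329995], [0.0, 503.32574096896053, 207.4824762331024], [0.0, 0.0, 1.0]] [[-0.0243, -0.999, 0.0383], [-0.9901, 0.0187, -0.1391], [0.1382, -0.0413, -0.9895]] [-0.0362, 0.5841, 0.9489]
side [[512.6231531006146, 0.0, 286.5859978233523], [0.0, 512.6231531006146, 210.06107348089776], [0.0, 0.0, 1.0]] [[0.9997, -0.0247, 0.0006], [-0.0162, -0.6752, -0.7375], [0.0186, 0.7372, -0.6754]] [-0.5794, 0.046, 1.0663]
{'camera_matrix': array([[349.1702473 ,   0.        , 279.97721834],
       [  0.        , 349.1702473 , 206.41276084],
       [  0.        ,   0.        ,   1.        ]]), 'mount': array([[ 6.58516415e-04, -9.62325157e-01, -2.71900457e-01,
         6.73673443e-02],
       [ 9.99999105e-01,  3.17051354e-04,  1.29977469e-03,
         8.09286264e-04],
       [-1.16459947e-03, -2.71901070e-01,  9.62324504e-01,
        -1.24100850e-01],
       [ 0.00000000e+00,  0.00000000e+00,  0.00000000e+00,
         1.00000000e+00]])}
```

View pics/top0.png

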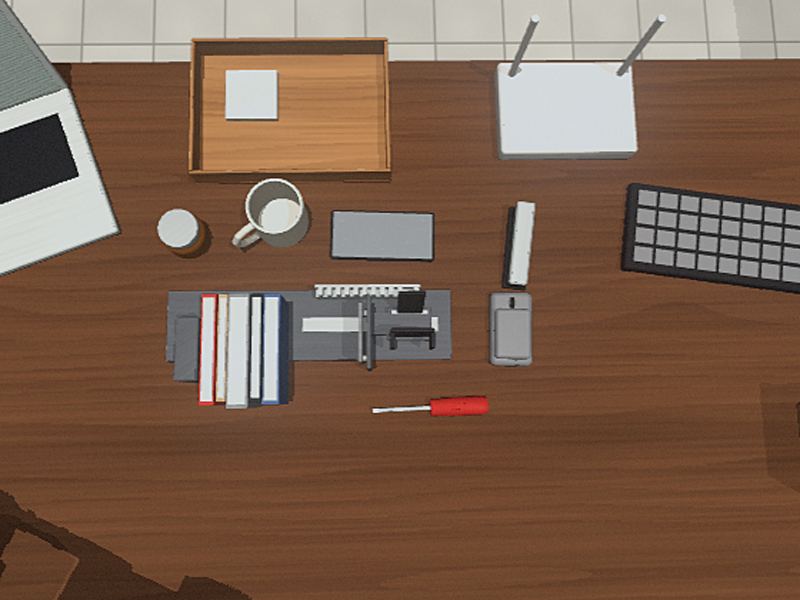

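View pics/side0.png

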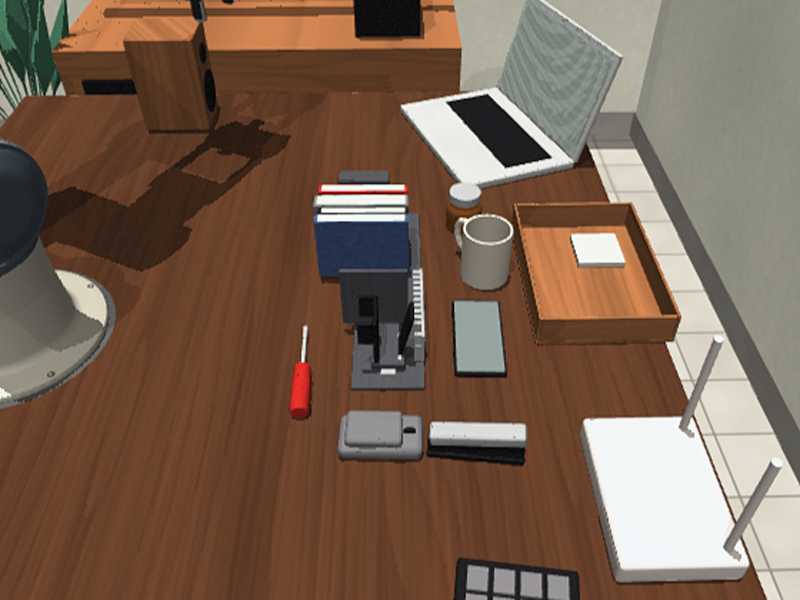

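The top view shows the rack with its plate corners near (451,291), (451,360), (167,290). The stop's grip is around (412,335), its lever at (410,300), and the blue book's face at about x=282. The other items stand clear of it. I'll enlarge both views to read the points more accurately.

Run:
```python
import cv2
from rig import ctrl
t=ctrl.grab_frame("top")[:,:,::-1];s=ctrl.grab_frame("side")[:,:,::-1]
# crop native: top x 110-325 y 190-290
cv2.imwrite("pics/tc.png",cv2.resize(t[190:290,185:325],None,fx=5.7,fy=5.7,interpolation=cv2.INTER_CUBIC)[:600,:800])
cv2.imwrite("pics/sc.png",cv2.resize(s[140:280,215:310],None,fx=4.2,fy=4.2,interpolation=cv2.INTER_CUBIC))
```

```text
(no output)
```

View pics/tc.png

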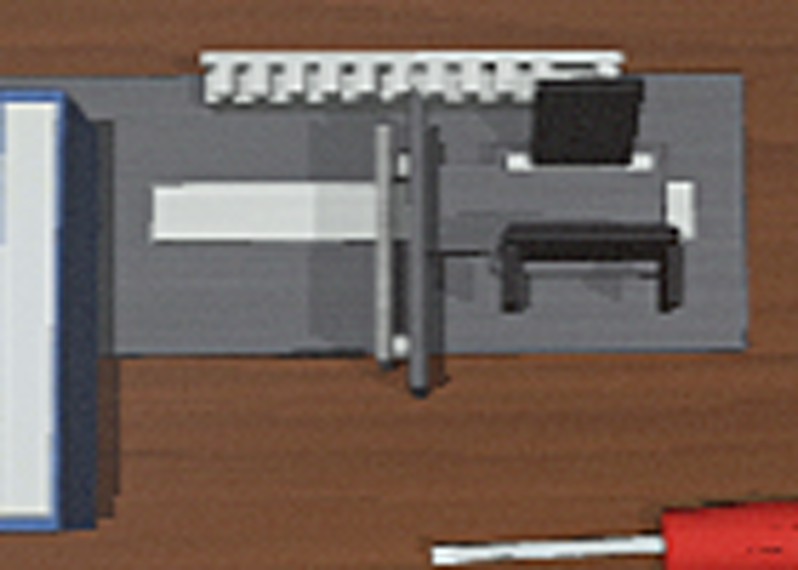

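View pics/sc.png

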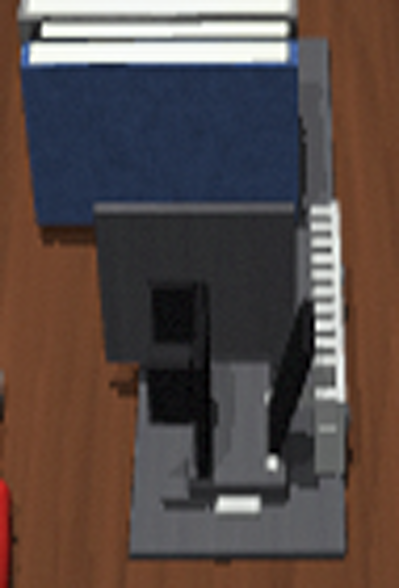

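The enlarged views give these points. Top crop: plate corners (742,75) and (746,348), grip ears from u=500 to 683 with tips at v≈308, end plate around u=420, and book top edge at u≈62. Side crop: near plate corners (131,553) and (346,551).

```bash
cat > h.py <<'E'
import numpy as np
from rig import ctrl
def proj(n,X):
    c=ctrl.calibration(n);p=np.array(c["camera_matrix"])@(np.array(c["R"])@X+c["t"]);return p[:2]/p[2]
def plane(n,u,v,z):
    c=ctrl.calibration(n);R=np.array(c["R"]);o=-R.T@np.array(c["t"]);d=R.T@np.linalg.solve(c["camera_matrix"],[u,v,1])
    return o+d*(z-o[2])/d[2]
E
python3 - <<'E'
from h import *
from scipy.optimize import least_squares
T=lambda u,v:("top",185+u/5.7,190+v/5.7)
S=lambda u,v:("side",215+u/4.2,140+v/4.2)
P=[(T(742,75),(50,-60,8)),(T(746,348),(-50,-60,8)),(("top",117,203.3),(50,340,8)),
 (S(131,553),(-50,-60,8)),(S(346,551),(50,-60,8)),
 (T(501,308),(-39,29,95)),(T(682,308),(-39,-29,95)),(T(430,393),(-66,54,115)),(T(411,393),(-66,60,115)),(S(95,205),(-66,54,115))]
def W(q,m):
    m=np.array(m)/1e3;c,s=np.cos(q[2]),np.sin(q[2]);return np.array([q[0]+c*m[0]-s*m[1],q[1]+s*m[0]+c*m[1],m[2]])
f=lambda q:np.concatenate([proj(o[0],W(q,m))-o[1:] for o,m in P])
r=least_squares(f,[.6,0,0],x_scale=.01,loss="soft_l1");q=r.x;print(q,np.round(f(q).reshape(-1,2),1).tolist())
print("grip",W(q,(0,0,80)))
for z,u in((.105,62),(.108,62),(.1,62)):print("face y",plane("top",185+u/5.7,190+300/5.7,z)-[q[0],q[1],0])
print(plane(*S(150,66),.104)-[q[0],q[1],0],"foot",plane(*S(150,226),.0)-[q[0],q[1],0],plane(*T(97,350),.008)-[q[0],q[1],0])
print("strip ends", plane(*T(622,55),.056)-[q[0],q[1],0],plane(*T(200,55),.056)-[q[0],q[1],0])
E
```

```text
[ 0.54732915 -0.06462353 -0.0131293 ] [[0.2, -0.5], [0.5, 0.6], [0.3, 0.4], [-1.5, -1.0], [-0.3, -0.9], [0.5, -0.4], [0.2, -0.6], [-0.5, -0.9], [-0.5, -0.8], [-1.3, 0.5]]
grip [ 0.54732915 -0.06462353  0.08      ]
face y [-0.03438179  0.17023379  0.105     ]
face y [-0.03459984  0.16986229  0.108     ]
face y [-0.03401838  0.17085295  0.1       ]
[-0.04124354  0.17800941  0.104     ] foot [-0.04601188  0.17503471  0.        ] [-0.04513162  0.17007045  0.008     ]
strip ends [ 0.04869527 -0.01382849  0.056     ] [0.05132381 0.12961912 0.056     ]
```

Run:
```python
import numpy as np
from scipy.optimize import fsolve
from rig import ctrl
s=ctrl.get_state();p0=s["eef_pos"];y0=s["tcp_rot"][2];N=18;tgt=np.array([.5473,-.0646]);yt=np.pi/2-.0131
dt=(y0-yt)/N
def end(d):
    p=p0[:2].copy();y=y0
    for _ in range(N):
        p+=d[0]*np.array([np.cos(y),np.sin(y)])+d[1]*np.array([np.sin(y),-np.cos(y)]);y-=dt
    return p
d=fsolve(lambda d:end(d)-tgt,[-.04,0]);print(d,np.degrees(dt),s["clock"])
```

```text
[-0.0413317  -0.00701099] 3.7851099362293925 0.2
```

Request:
apply_moves --pt "-0.0413 -0.007 0 0 0 3.785 1" --pt "-0.0413 -0.007 0 0 0 3.785 1" --pt "-0.0413 -0.007 0 0 0 3.785 1" --pt "-0.0413 -0.007 0 0 0 3.785 1" --pt "-0.0413 -0.007 0 0 0 3.785 1" --pt "-0.0413 -0.007 0 0 0 3.785 1" --pt "-0.0413 -0.007 0 0 0 3.785 1" --pt "-0.0413 -0.007 0 0 0 3.785 1" --pt "-0.0413 -0.007 0 0 0 3.785 1" --pt "-0.0413 -0.007 0 0 0 3.785 1" --pt "-0.0413 -0.007 0 0 0 3.785 1" --pt "-0.0413 -0.007 0 0 0 3.785 1" --grip_force 25

```text
clock: 1.4
eef_pos: [0.5352, 0.1839, 0.2499]
tcp_rot: [3.142, 0.0, 1.951]
force: [-0.0, -1.1, 0.2]
opening: 0.0855
gripper_force: 0.0
```

Request:
apply_moves --pt "-0.0413 -0.007 0 0 0 3.785 1" --pt "-0.0413 -0.007 0 0 0 3.785 1" --pt "-0.0413 -0.007 0 0 0 3.785 1" --pt "-0.0413 -0.007 0 0 0 3.785 1" --pt "-0.0413 -0.007 0 0 0 3.785 1" --pt "-0.0413 -0.007 0 0 0 3.785 1" --pt "0 0 0 0 0 0 1" --pt "0 0 0 0 0 0 1"

```text
clock: 2.2
eef_pos: [0.5471, -0.0647, 0.2499]
tcp_rot: [-3.141, -0.0, 1.556]
force: [-0.0, -0.3, 0.4]
opening: 0.0852
gripper_force: 0.0
```

Run:
```python
from rig import ctrl
import cv2
s=ctrl.get_state();print(s["eef_pos"],s["tcp_rot"],s["clock"],s["force"])
cv2.imwrite("pics/w1.png",cv2.resize(ctrl.grab_frame("wrist")[:,:,::-1],(800,600),interpolation=cv2.INTER_CUBIC))
```

```text
[ 0.54706283 -0.06469002  0.24986908] [-3.14134729e+00 -2.03036676e-04  1.55597810e+00] 2.2 [-0.00170543 -0.33285234  0.35106676]
```

View pics/w1.png

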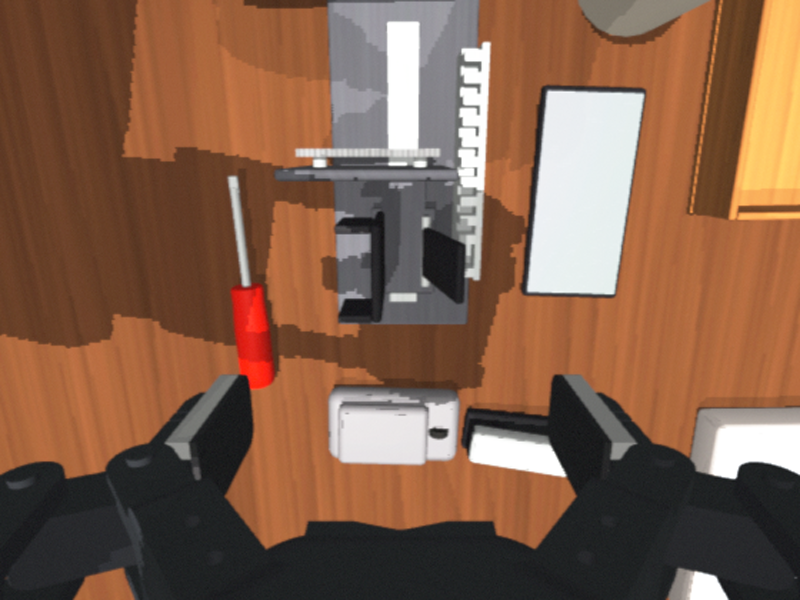

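The wrist view shows the grip pocket, with ear tips at about (336,218) and (339,320), and the lever's top outer edge at about x=464, y from 240 to 302. I'll project these to check the alignment.

Run:
```python
from rig import ctrl
import numpy as np
from scipy.spatial.transform import Rotation as Ro
s=ctrl.get_state();c=ctrl.calibration("wrist");M=c["mount"]
B=np.eye(4);B[:3,:3]=Ro.from_euler("xyz",s["tcp_rot"]).as_matrix();B[:3,3]=s["eef_pos"];A=B@M
def pl(u,v,z):
    d=A[:3,:3]@np.linalg.solve(c["camera_matrix"],[u*.7,v*.7,1]);o=A[:3,3];return (o+d*(z-o[2])/d[2]).round(4)
for n,u,v,z in(("ear far -39,29",336,218,.095),("ear near -39,-29",339,320,.095),("lever 37,-18",464,302,.094),("lever 37,18",464,242,.094),("plate 50,-60",467,322,.008),("endplate -66,54",276,178,.115)):print(n,pl(u,v,z)-[.5473,-.0646,0])
```

```text
ear far -39,29 [-0.0335  0.0364  0.095 ]
ear near -39,-29 [-0.0345 -0.0235  0.095 ]
lever 37,-18 [ 0.039  -0.0136  0.094 ]
lever 37,18 [0.0382 0.0218 0.094 ]
plate 50,-60 [ 0.0529 -0.0555  0.008 ]
endplate -66,54 [-0.0603  0.0593  0.115 ]
```

Request:
apply_moves --pt "0.004 0.004 0.02 0 0 0 1" --pt "0 0 0.02 0 0 0 1" --pt "0 0 0.02 0 0 0 1" --pt "0 0 0.02 0 0 0 1" --pt "0 0 0.02 0 0 0 1" --pt "0 0 0.02 0 0 0 1" --pt "0 0 0.015 0 0 0 1" --pt "0 0 0.01 0 0 0 1" --pt "0 0 0.01 0 0 0 1" --pt "0 0 0.011 0 0 0 1" --pt "0 0 0 0 0 0 1"

```text
clock: 3.35
eef_pos: [0.5508, -0.0596, 0.0829]
tcp_rot: [-3.14, -0.0, 1.558]
force: [-0.2, 0.2, -0.2]
opening: 0.0855
gripper_force: 0.0
```

Run:
```python
from rig import ctrl
import cv2
s=ctrl.get_state();print(s["eef_pos"],s["tcp_rot"],s["clock"],s["force"])
cv2.imwrite("pics/w2.png",cv2.resize(ctrl.grab_frame("wrist")[:,:,::-1],(800,600),interpolation=cv2.INTER_CUBIC))
```

```text
[ 0.55082913 -0.05961725  0.08288172] [-3.14014077e+00 -3.00371583e-04  1.55803642e+00] 3.35 [-0.16167823  0.23955198 -0.24896024]
```

View pics/w2.png

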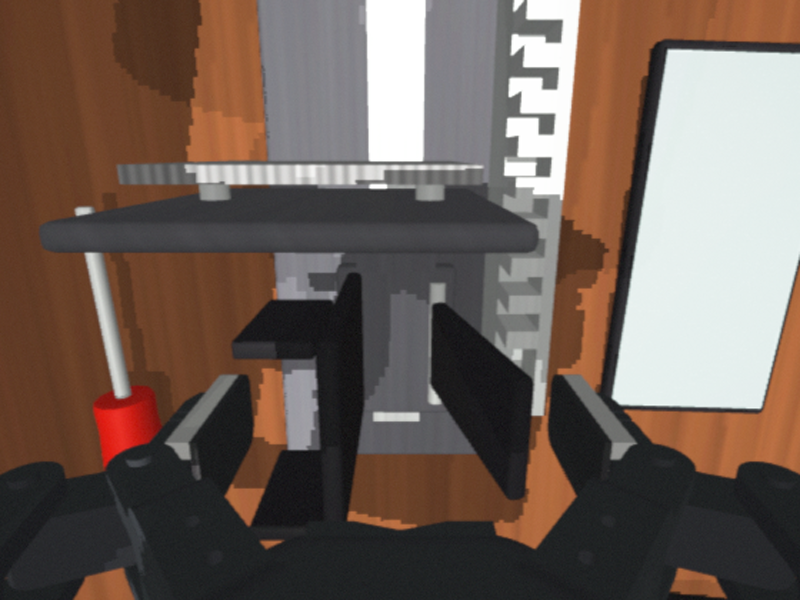

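The left finger pad sits beside the pocket. The far ear's edge is at about (235,355), the near ear's far edge at (282,450), and the lever's top outer edge runs from (530,380) to (525,495). Next I'll compute how far the TCP is off the pocket centre.

Run:
```python
from rig import ctrl
import numpy as np
from scipy.spatial.transform import Rotation as Ro
s=ctrl.get_state();c=ctrl.calibration("wrist");M=c["mount"]
B=np.eye(4);B[:3,:3]=Ro.from_euler("xyz",s["tcp_rot"]).as_matrix();B[:3,3]=s["eef_pos"];A=B@M
def pl(u,v,z):
    d=A[:3,:3]@np.linalg.solve(c["camera_matrix"],[u*.7,v*.7,1]);o=A[:3,3];return ((o+d*(z-o[2])/d[2])-s["eef_pos"]).round(4)
for n,u,v,z in(("far ear tip -39,24",234,345,.095),("near ear inner -24",282,450,.095),("near ear outer tip -39,-29",252,525,.095),("grip plate outer face -19,24",318,345,.095),("lever 37,-18",517,498,.094),("lever 37,18",530,380,.094),("endplate -66,54",45,232,.115),("endplate 28,54",537,232,.115)):print(n,pl(u,v,z))
```

```text
far ear tip -39,24 [-0.0379  0.0253  0.0114]
near ear inner -24 [-0.0285 -0.0037  0.0114]
near ear outer tip -39,-29 [-0.0384 -0.0266  0.0114]
grip plate outer face -19,24 [-0.0176  0.025   0.0114]
lever 37,-18 [ 0.0329 -0.0197  0.0104]
lever 37,18 [0.0344 0.0147 0.0104]
endplate -66,54 [-0.0636  0.056   0.0314]
endplate 28,54 [0.0281 0.0548 0.0314]
```

Request:
apply_moves --pt "0 0 0 0 0 0 -1" --pt "0 0 0 0 0 0 -1" --pt "0 0 0 0 0 0 -1" --pt "0 0 0 0 0 0 -1" --pt "0 0 0 0 0 0 -1" --pt "0 0 0 0 0 0 -1" --pt "0 0 0 0 0 0 -1" --pt "0 0 0 0 0 0 -1" --grip_force 25

```text
clock: 4.2
eef_pos: [0.5489, -0.0598, 0.0847]
tcp_rot: [-3.138, -0.0, 1.558]
force: [-16.7, -1.0, 23.2]
opening: 0.0377
gripper_force: 24.2
```

Request:
apply_moves --pt "0 -0.001 -0.001 0 0 0 -1" --pt "0 -0.001 -0.001 0 0 0 -1" --pt "0 0 0 0 0 0 -1" --pt "0 0 0 0 0 0 -1"

```text
clock: 4.6
eef_pos: [0.5485, -0.0598, 0.0851]
tcp_rot: [-3.14, -0.0, 1.558]
force: [2.1, -0.9, -27.0]
opening: 0.0369
gripper_force: 32.9
```

Request:
apply_moves --pt "0 0 0.001 0 0 0 -1" --pt "0 0 0 0 0 0 -1" --pt "0 0 0 0 0 0 -1"

```text
clock: 4.9
eef_pos: [0.5486, -0.0598, 0.085]
tcp_rot: [-3.14, -0.0, 1.558]
force: [-5.8, 0.4, -5.6]
opening: 0.0369
gripper_force: 36.0
```

Request:
apply_moves --pt "0.004 0 0 0 0 0 -1" --pt "0.008 0 0 0 0 0 -1" --pt "0.008 0 0 0 0 0 -1" --pt "0.008 0 0 0 0 0 -1" --pt "0.008 0 0 0 0 0 -1" --pt "0.008 0 0 0 0 0 -1" --pt "0.008 0 0 0 0 0 -1" --pt "0.008 0 0 0 0 0 -1" --pt "0.008 0 0 0 0 0 -1" --pt "0.004 0 0 0 0 0 -1" --pt "0.002 0 0 0 0 0 -1" --pt "0 0 0 0 0 0 -1"

```text
clock: 6.1
eef_pos: [0.5496, 0.0145, 0.085]
tcp_rot: [-3.14, -0.0, 1.558]
force: [-4.8, 3.1, -5.6]
opening: 0.0368
gripper_force: 35.9
```

Request:
apply_moves --pt "0.002 0 0 0 0 0 -1" --pt "0.002 0 0 0 0 0 -1" --pt "0.002 0 0 0 0 0 -1" --pt "0.002 0 0 0 0 0 -1" --pt "0.002 0 0 0 0 0 -1" --pt "0.001 0 0 0 0 0 -1" --pt "0.001 0 0 0 0 0 -1"

```text
clock: 6.8
eef_pos: [0.5498, 0.026, 0.085]
tcp_rot: [-3.14, 0.0, 1.558]
force: [-5.3, -2.1, -6.2]
opening: 0.0369
gripper_force: 35.9
```

Run:
```python
from rig import ctrl
import cv2
s=ctrl.get_state();print(s["eef_pos"],s["force"],s["clock"])
im=ctrl.grab_frame("wrist")[:,:,::-1]; sd=ctrl.grab_frame("top")[:,:,::-1]
im=cv2.resize(im[0:260],(560,260)); z=cv2.resize(sd[195:280,170:310],None,fx=4,fy=4,interpolation=cv2.INTER_CUBIC)
import numpy as np
cv2.imwrite("pics/c3.png",np.vstack([im,z]))
```

```text
[0.54979091 0.02600718 0.08502322] [-5.25668493 -2.14702703 -6.18940386] 6.8
```

View pics/c3.png

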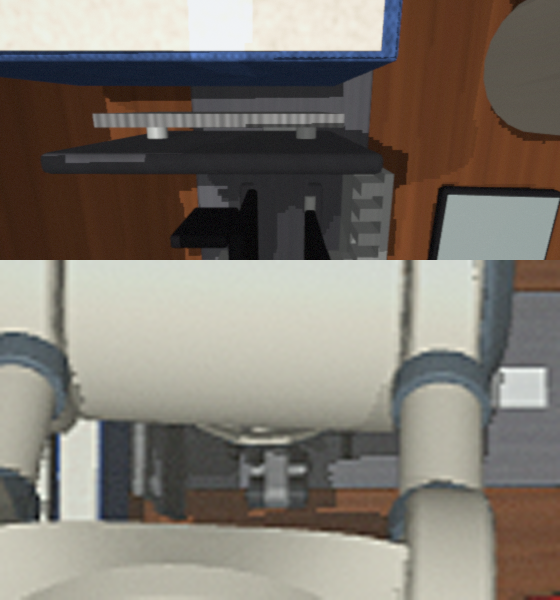

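The wrist half shows the felt pad at row ~120 and the book face's foot at row ~85, so a small gap remains. I'll move on slowly, watching the force along y.

Request:
apply_moves --pt "0.001 0 0 0 0 0 -1" --pt "0.001 0 0 0 0 0 -1" --pt "0.001 0 0 0 0 0 -1" --pt "0.001 0 0 0 0 0 -1" --pt "0.001 0 0 0 0 0 -1"

```text
clock: 7.4
eef_pos: [0.5499, 0.031, 0.085]
tcp_rot: [-3.14, 0.0, 1.558]
force: [-4.7, -2.6, -6.2]
opening: 0.0368
gripper_force: 35.9
```

Request:
apply_moves --pt "0.001 0 0 0 0 0 -1" --pt "0.001 0 0 0 0 0 -1" --pt "0.001 0 0 0 0 0 -1"

```text
clock: 7.7
eef_pos: [0.5499, 0.034, 0.085]
tcp_rot: [-3.14, 0.0, 1.558]
force: [-5.4, -2.1, -7.1]
opening: 0.0367
gripper_force: 35.9
```

Request:
apply_moves --pt "0.001 0 0 0 0 0 -1" --pt "0.001 0 0 0 0 0 -1"

```text
clock: 7.9
eef_pos: [0.5499, 0.036, 0.085]
tcp_rot: [-3.14, 0.0, 1.558]
force: [-5.5, -2.8, -7.3]
opening: 0.0365
gripper_force: 35.9
```

Request:
apply_moves --pt "0.001 0 0 0 0 0 -1" --pt "0.001 0 0 0 0 0 -1"

```text
clock: 8.1
eef_pos: [0.5499, 0.038, 0.085]
tcp_rot: [-3.14, 0.0, 1.558]
force: [-5.7, -2.3, -5.5]
opening: 0.0368
gripper_force: 35.9
```

Request:
apply_moves --pt "0.001 0 0 0 0 0 -1" --pt "0.0005 0 0 0 0 0 -1"

```text
clock: 8.3
eef_pos: [0.5499, 0.0394, 0.085]
tcp_rot: [-3.14, 0.0, 1.558]
force: [-5.6, -4.0, -5.9]
opening: 0.0369
gripper_force: 35.9
```

Request:
apply_moves --pt "0.0005 0 0 0 0 0 -1" --pt "0.0005 0 0 0 0 0 -1"

```text
clock: 8.5
eef_pos: [0.55, 0.0401, 0.085]
tcp_rot: [-3.14, 0.001, 1.558]
force: [-4.9, -7.2, -6.5]
opening: 0.0369
gripper_force: 36.0
```

Contact felt: the y force rose from about -2.3 N to -7.2 N at a stop travel of about 99 mm. I'll ease off half a millimetre and let go.

Request:
apply_moves --pt "-0.0005 0 0 0 0 0 -1" --pt "0 0 0 0 0 0 -0.1" --pt "0 0 0 0 0 0 0.2" --pt "0 0 0 0 0 0 0.5" --pt "0 0 0 0 0 0 1" --pt "0 0 0 0 0 0 1" --pt "0 0 0 0 0 0 1"

```text
clock: 9.2
eef_pos: [0.5507, 0.0401, 0.0851]
tcp_rot: [3.141, -0.0, 1.558]
force: [-0.4, -0.2, 0.8]
opening: 0.0853
gripper_force: 0.0
```

Run:
```python
from rig import ctrl
import cv2
s=ctrl.get_state();print(s["eef_pos"],s["force"],s["clock"],s["opening"])
cv2.imwrite("pics/w4.png",cv2.resize(ctrl.grab_frame("wrist")[:,:,::-1],(800,600),interpolation=cv2.INTER_CUBIC))
```

```text
[0.55070772 0.04013355 0.08509065] [-0.36471223 -0.15032513  0.80688978] 9.2 0.08531850006319631
```

View pics/w4.png

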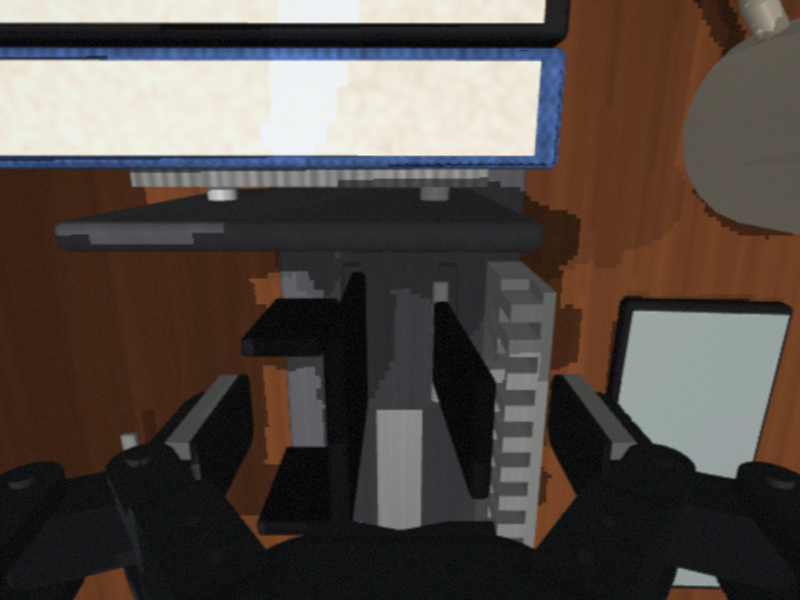

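The lever's top edge is at x≈495, against 530 when locked and further left when squeezed. So the tongue rests on a tooth. I'll put the left finger inside the pocket and push the stop back by its near ear until it drops in.

Request:
apply_moves --pt "0 0.004 0 0 0 0 0.8" --pt "-0.003 0.004 0 0 0 0 0.75" --pt "-0.004 0 0 0 0 0 0.75" --pt "-0.002 0 0 0 0 0 0.75" --pt "0 0 0 0 0 0 0.75" --pt "0 0 0 0 0 0 0.75"

```text
clock: 9.85
eef_pos: [0.5583, 0.0309, 0.085]
tcp_rot: [-3.141, -0.0, 1.557]
force: [0.4, 0.3, -0.9]
opening: 0.0749
gripper_force: 0.0
```

Request:
apply_moves --pt "-0.001 0 0 0 0 0 0.75" --pt "-0.0005 0 0 0 0 0 0.75"

```text
clock: 10.05
eef_pos: [0.5584, 0.0295, 0.085]
tcp_rot: [-3.141, -0.0, 1.558]
force: [-0.7, -0.0, -0.4]
opening: 0.0744
gripper_force: 0.0
```

Request:
apply_moves --pt "-0.0005 0 0 0 0 0 0.75" --pt "-0.0005 0 0 0 0 0 0.75"

```text
clock: 10.25
eef_pos: [0.5584, 0.0285, 0.085]
tcp_rot: [-3.142, 0.0, 1.558]
force: [0.1, 0.2, -0.2]
opening: 0.0747
gripper_force: 0.0
```

Request:
apply_moves --pt "-0.0005 0 0 0 0 0 0.75" --pt "-0.0005 0 0 0 0 0 0.75"

```text
clock: 10.45
eef_pos: [0.5584, 0.0274, 0.085]
tcp_rot: [-3.142, 0.0, 1.558]
force: [-0.6, 0.4, -0.1]
opening: 0.0749
gripper_force: 0.0
```

Request:
apply_moves --pt "-0.0005 0 0 0 0 0 0.75" --pt "-0.0005 0 0 0 0 0 0.75"

```text
clock: 10.65
eef_pos: [0.5584, 0.0264, 0.085]
tcp_rot: [-3.142, -0.0, 1.558]
force: [0.5, -0.2, -0.2]
opening: 0.0746
gripper_force: 0.0
```

Request:
apply_moves --pt "-0.0005 0 0 0 0 0 0.75" --pt "-0.0005 0 0 0 0 0 0.75"

```text
clock: 10.85
eef_pos: [0.5584, 0.0254, 0.085]
tcp_rot: [-3.142, 0.0, 1.558]
force: [0.2, 0.9, 0.1]
opening: 0.0747
gripper_force: 0.0
```

Request:
apply_moves --pt "-0.0005 0 0 0 0 0 0.75" --pt "-0.0005 0 0 0 0 0 0.75"

```text
clock: 11.05
eef_pos: [0.5584, 0.0244, 0.085]
tcp_rot: [-3.142, -0.0, 1.558]
force: [-0.1, 0.2, -0.8]
opening: 0.0745
gripper_force: 0.0
```

Run:
```python
from rig import ctrl
import cv2
s=ctrl.get_state();print(s["eef_pos"],s["force"],s["clock"],s["opening"])
cv2.imwrite("pics/w5.png",cv2.resize(ctrl.grab_frame("wrist")[:,:,::-1],(800,600),interpolation=cv2.INTER_CUBIC))
```

```text
[0.5583978  0.02444115 0.08495886] [-0.1187352   0.20052622 -0.76924385] 11.05 0.07449591447837235
```

View pics/w5.png

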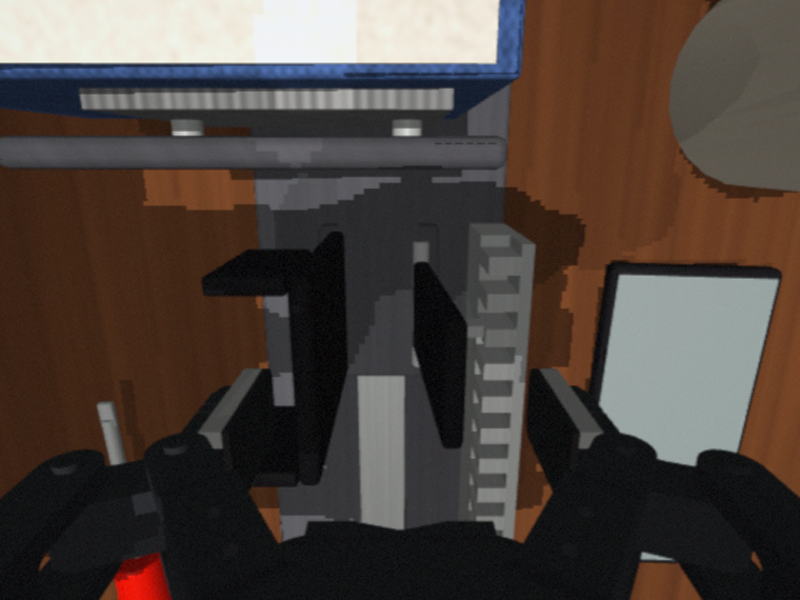

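The finger is inside the pocket, just short of the near ear (row ~470). The lever is still up on a tooth. I'll carry on.

Request:
apply_moves --pt "-0.0005 0 0 0 0 0 0.75" --pt "-0.0005 0 0 0 0 0 0.75"

```text
clock: 11.3
eef_pos: [0.5584, 0.0235, 0.085]
tcp_rot: [-3.142, -0.0, 1.558]
force: [-0.2, 3.5, -0.0]
opening: 0.0748
gripper_force: 1.5
```

Request:
apply_moves --pt "-0.0005 0 0 0 0 0 0.75" --pt "-0.0005 0 0 0 0 0 0.75"

```text
clock: 11.5
eef_pos: [0.5584, 0.0229, 0.085]
tcp_rot: [3.142, -0.001, 1.557]
force: [0.6, 7.9, 0.4]
opening: 0.0746
gripper_force: 3.7
```

Request:
apply_moves --pt "-0.0003 0 0 0 0 0 0.75" --pt "0 0 0 0 0 0 0.75"

```text
clock: 11.7
eef_pos: [0.5584, 0.0227, 0.085]
tcp_rot: [3.142, -0.001, 1.557]
force: [0.8, 7.1, -0.8]
opening: 0.0745
gripper_force: 3.4
```

Request:
apply_moves --pt "-0.0005 0 0 0 0 0 0.75" --pt "0 0 0 0 0 0 0.75"

```text
clock: 11.9
eef_pos: [0.5583, 0.0222, 0.085]
tcp_rot: [3.142, -0.001, 1.557]
force: [0.5, 6.5, 0.3]
opening: 0.0748
gripper_force: 3.5
```

Request:
apply_moves --pt "-0.0005 0 0 0 0 0 0.75" --pt "0 0 0 0 0 0 0.75"

```text
clock: 12.1
eef_pos: [0.5584, 0.0217, 0.085]
tcp_rot: [3.142, -0.001, 1.557]
force: [0.4, 7.4, 0.3]
opening: 0.0747
gripper_force: 3.5
```

Request:
apply_moves --pt "-0.0005 0 0 0 0 0 0.75" --pt "-0.0005 0 0 0 0 0 0.75"

```text
clock: 12.3
eef_pos: [0.5583, 0.0208, 0.085]
tcp_rot: [3.142, -0.001, 1.557]
force: [0.3, 9.4, 0.4]
opening: 0.0748
gripper_force: 4.5
```

Request:
apply_moves --pt "-0.0005 0 0 0 0 0 0.75" --pt "0 0 0 0 0 0 0.75"

```text
clock: 12.5
eef_pos: [0.5583, 0.0202, 0.085]
tcp_rot: [-3.142, -0.001, 1.557]
force: [0.1, 7.2, 1.5]
opening: 0.0747
gripper_force: 3.8
```

Request:
apply_moves --pt "-0.0005 0 0 0 0 0 0.75" --pt "-0.0005 0 0 0 0 0 0.75"

```text
clock: 12.7
eef_pos: [0.5583, 0.0193, 0.085]
tcp_rot: [-3.142, -0.001, 1.557]
force: [-0.3, 8.4, 1.1]
opening: 0.0746
gripper_force: 4.1
```

Request:
apply_moves --pt "-0.0005 0 0 0 0 0 0.75" --pt "-0.0005 0 0 0 0 0 0.75"

```text
clock: 12.9
eef_pos: [0.5583, 0.0181, 0.085]
tcp_rot: [3.142, -0.001, 1.558]
force: [0.2, 1.7, 0.1]
opening: 0.0749
gripper_force: 1.0
```

Request:
apply_moves --pt "-0.0005 0 0 0 0 0 0.75" --pt "0 0 0 0 0 0 0.75"

```text
clock: 13.1
eef_pos: [0.5583, 0.0171, 0.0849]
tcp_rot: [-3.141, -0.0, 1.558]
force: [-0.6, 3.2, -1.0]
opening: 0.0749
gripper_force: 1.2
```

Request:
apply_moves --pt "-0.0005 0 0 0 0 0 0.75" --pt "0 0 0 0 0 0 0.75"

```text
clock: 13.3
eef_pos: [0.5583, 0.0166, 0.085]
tcp_rot: [-3.142, 0.0, 1.558]
force: [-0.4, 2.4, 0.8]
opening: 0.0745
gripper_force: 1.0
```

Request:
apply_moves --pt "-0.0005 0 0 0 0 0 0.75" --pt "0 0 0 0 0 0 0.75"

```text
clock: 13.5
eef_pos: [0.5583, 0.0161, 0.085]
tcp_rot: [-3.142, 0.0, 1.558]
force: [-0.3, 1.9, -1.2]
opening: 0.0744
gripper_force: 0.9
```

Request:
apply_moves --pt "-0.0003 0 0 0 0 0 0.75" --pt "0 0 0 0 0 0 0.75"

```text
clock: 13.7
eef_pos: [0.5583, 0.0158, 0.085]
tcp_rot: [3.142, 0.0, 1.558]
force: [-0.5, 2.4, 0.6]
opening: 0.0748
gripper_force: 1.0
```

Request:
apply_moves --pt "-0.0003 0 0 0 0 0 0.75" --pt "0 0 0 0 0 0 0.75"

```text
clock: 13.9
eef_pos: [0.5582, 0.0156, 0.085]
tcp_rot: [-3.142, -0.0, 1.558]
force: [-0.0, 2.9, -0.3]
opening: 0.0748
gripper_force: 1.6
```

Request:
apply_moves --pt "-0.0003 0 0 0 0 0 0.75" --pt "0 0 0 0 0 0 0.75"

```text
clock: 14.1
eef_pos: [0.5583, 0.0155, 0.085]
tcp_rot: [-3.142, -0.0, 1.558]
force: [0.5, 4.4, -0.3]
opening: 0.0746
gripper_force: 2.8
```

The stop is now blocked: the force is rising and the tongue has about 2.5 mm of travel in the notch. I'll centre the finger in the pocket, open and withdraw upward, then check.

Request:
apply_moves --pt "0.003 0 0 0 0 0 0.75" --pt "0.008 -0.003 0 0 0 0 1" --pt "0.003 -0.003 0 0 0 0 1" --pt "0 0 0 0 0 0 1" --pt "0 0 -0.01 0 0 0 1" --pt "0 0 -0.02 0 0 0 1" --pt "0 0 -0.03 0 0 0 1" --pt "0 0 -0.03 0 0 0 1" --pt "0 0 -0.03 0 0 0 1" --pt "0 0 -0.03 0 0 0 1" --pt "0 0 0 0 0 0 1" --pt "0 0 0 0 0 0 1"

```text
clock: 15.3
eef_pos: [0.5527, 0.0292, 0.236]
tcp_rot: [3.14, 0.0, 1.558]
force: [-0.4, -0.4, -0.2]
opening: 0.0857
gripper_force: 0.0
```

Run:
```python
from rig import ctrl
import cv2
s=ctrl.get_state();print(s["eef_pos"],s["tcp_rot"],s["force"],s["clock"])
im=ctrl.grab_frame("wrist")[:,:,::-1]
cv2.imwrite("pics/w6f.png",im);cv2.imwrite("pics/w6.png",cv2.resize(im[0:270,180:380],(444,600),interpolation=cv2.INTER_CUBIC))
```

```text
[0.55268945 0.0291953  0.23595915] [3.13977046e+00 1.56477528e-04 1.55760962e+00] [-0.40237936 -0.37582716 -0.19941615] 15.3
```

View pics/w6.png

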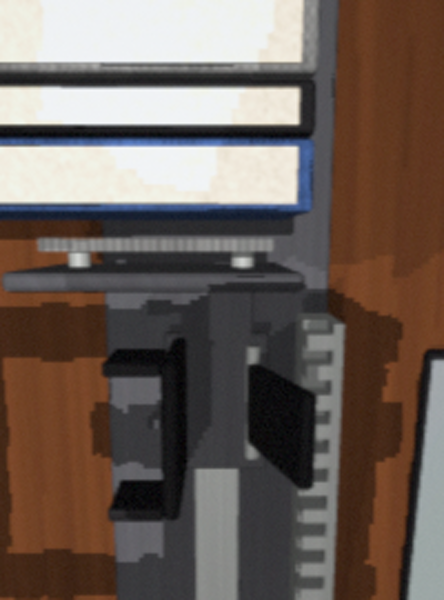

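The lever's top outer edge is at u≈313 and the ear tip at u≈107. Scaled, that span matches the initial locked view to about 1 mm, where resting on a tooth would be about 10 mm short. So the catch is in a notch, with roughly an 8 mm gap to the books, and I'm handing the job in.

```bash
python3 -c "
from rig import ctrl
print(ctrl.finish_job())"
```

```text
the job is handed in; nothing more can be done
None
```

I squeezed the lever, slid the stop until its pad touched the books, then let it back about 8 mm to the nearest notch; by feel and camera the catch is locked. The job is handed in at about 15 s, but no verdict came back.

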